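Find the full tin of canvas tacks and hold it out

TASK

Two identical closed tins of canvas tacks hang side by side by their strap hooks on the rail of the bench stand; one is full and clearly heavier, the other nearly used up. Lift each in turn straight up clear of the rail to feel its weight, always hanging one back on the rail and letting go before you take the other. End with the lighter tin hanging on the rail and the heavier one in your grip, held out still and upright over the middle of the half-tacked canvas, its bottom about 15 cm above it, for the person stretching the canvas: finish while still holding it there, and leave the other things on the table where they are.

Things in the scene. Friction and masses are not known exactly. Their poses are not given: they have to be found in the camera images.
- tin_1_center (a point): centre (half-way up) of one of two identical closed metal tins, paper band round the foot. Box: 44 mm along its x, 54 along its y, 84 tall (z up). Lid flush, firmly shut. A strap hook on its back (+x) hangs it upright (1 to 2 degrees of lean) over the rail. Sides +y and -y are flat and free: grip across y from above. Either tin may be the heavier: they weigh 0.07 to 0.65 kg and differ by over 0.3 kg.
- tin_2_center (a point): the same point of the other tin, alike but for its weight. The tins hang 140 to 200 mm apart, in either order.
- tin_1_hook (a point): underside of the first tin's strap hook, 21 mm above the tin's centre and 31 mm behind it (+x). The steel strap, 30 mm wide, 3 thick, runs level from the tin's back to a lip turned down behind the rail; 19 mm between tin and lip. The lip reaches 17 mm below this point, its tip flared away from the tin: lift the tin over 17 mm to clear the rail. The other tin's hook is the same.
- rack: fixed white steel bench stand. Origin on the table, z up, y along the rail, x away from the tins, which hang on its -x side, their axes parallel to its own, centres at x = -23 mm and 113 mm above the table (tops at 155), nothing under them but the foot plate (8 mm thick, x -65 to +45 mm, 370 mm along y). End cheeks at y = +/-180 mm, 6 mm thick, x -4 to +32 mm, 138 mm high.
- rail_mid (a point): middle of the top rail on its axis: a round steel bar 8 mm thick, level along the stand's y, 130 mm above the table, 360 mm long. Under it runs a sheet rest strip, front face 14 mm nearer the tins than the rail's axis, 76 to 106 mm above the table, its upper edge flared away from the tins up to 115 mm. A hanging tin's strap sits on the rail, its lip touches the rail's rear, its back leans on the strip.
- canvas_mid (a point): middle of the canvas, level with the upper side of its stretcher bars (18 mm above the table). The canvas lies fixed, face down: 260 mm along its x, 220 along its y, z up; wooden bars 36 mm wide and 18 thick, linen folded over and tacked at the edges.
- hammer: bystander: small tack hammer lying beyond the canvas, 200 mm long, 22 mm high; origin under its handle near the middle
- paint_cup: bystander: white plastic cup, 72 mm across, 85 mm high, open at the top; origin at the centre of its bottom
- brush: bystander: paint brush lying on the table; origin at the underside near its middle

How it is judged (in metres and radians):
On the way, in this order (a step that is already met when the one before it is completed fails the run):
1. one tin is lifted clear of the rail in the gripper while the other, the heavier, hangs on the rail (its weight and lean press on the stand with over 8.3 N in all) (((height (world z) of tin_1_center above 0.127 m and contact force between the fingers and tin_1 above 1 N and contact force between tin_1 and rack below 0.05 N and height (world z) of tin_2_center between 0.108 and 0.118 m and angle between tin_2's own z axis and vertical below 0.15 rad and contact force between the fingers and tin_2 below 0.05 N and contact force between tin_2 and rack above 0.5 N and contact force between tin_2 and rack above 8.3 N) or (height (world z) of tin_2_center above 0.127 m and contact force between the fingers and tin_2 above 1 N and contact force between tin_2 and rack below 0.05 N and height (world z) of tin_1_center between 0.108 and 0.118 m and angle between tin_1's own z axis and vertical below 0.15 rad and contact force between the fingers and tin_1 below 0.05 N and contact force between tin_1 and rack above 0.5 N and contact force between tin_1 and rack above 8.3 N))), for 0.2 s.
2. both tins hang on the rail again, let go (height (world z) of tin_1_center between 0.108 and 0.118 m and angle between each of tin_1, tin_2's own z axis and vertical below 0.15 rad and contact force between the fingers and tin_1 below 0.05 N and contact force between each of tin_1, tin_2 and rack above 0.5 N and height (world z) of tin_2_center between 0.108 and 0.118 m and contact force between the fingers and tin_2 below 0.05 N), for 0.2 s.
3. one tin is lifted clear of the rail in the gripper while the other, the lighter, hangs on the rail (pressing on the stand with less than 8.3 N) (((height (world z) of tin_1_center above 0.127 m and contact force between the fingers and tin_1 above 1 N and contact force between tin_1 and rack below 0.05 N and height (world z) of tin_2_center between 0.108 and 0.118 m and angle between tin_2's own z axis and vertical below 0.15 rad and contact force between the fingers and tin_2 below 0.05 N and contact force between tin_2 and rack between 0.5 and 8.3 N) or (height (world z) of tin_2_center above 0.127 m and contact force between the fingers and tin_2 above 1 N and contact force between tin_2 and rack below 0.05 N and height (world z) of tin_1_center between 0.108 and 0.118 m and angle between tin_1's own z axis and vertical below 0.15 rad and contact force between the fingers and tin_1 below 0.05 N and contact force between tin_1 and rack between 0.5 and 8.3 N))), for 0.2 s.
At the end, for the whole second after the job is handed in: The heavier tin is held still in the fingers, upright within 11 deg, centre within 50 mm of above the canvas middle, its bottom 90 to 220 mm above the canvas, off the rail; the lighter hangs at rest on the rail, upright within 8 deg, let go (((horizontal distance between tin_1_center and canvas_mid below 0.05 m and height (world z) of tin_1_center between 0.15 and 0.28 m and angle between tin_1's own z axis and vertical below 0.2 rad and linear speed of each of tin_1, tin_2 below 0.03 m/s and contact force between the fingers and tin_1 above 1 N and contact force between tin_1 and rack below 0.05 N and height (world z) of tin_2_center between 0.108 and 0.118 m and angle between tin_2's own z axis and vertical below 0.15 rad and contact force between the fingers and tin_2 below 0.05 N and contact force between tin_2 and rack between 0.5 and 8.3 N) or (horizontal distance between tin_2_center and canvas_mid below 0.05 m and height (world z) of tin_2_center between 0.15 and 0.28 m and angle between tin_2's own z axis and vertical below 0.2 rad and linear speed of each of tin_2, tin_1 below 0.03 m/s and contact force between the fingers and tin_2 above 1 N and contact force between tin_2 and rack below 0.05 N and height (world z) of tin_1_center between 0.108 and 0.118 m and angle between tin_1's own z axis and vertical below 0.15 rad and contact force between the fingers and tin_1 below 0.05 N and contact force between tin_1 and rack between 0.5 and 8.3 N))); the arm keeps its last pose, push and grip.
It fails at once if a tin is knocked over (angle between any of tin_1, tin_2's own z axis and vertical above 0.8 rad).
It fails at once if a bystander is moved by more than 30 mm (distance of any of hammer, paint_cup, brush from where it was at the start of the episode above 0.03 m).
It also fails if it takes over 61 s, if anything falls off the work surface, if the arm or the gripper's body presses on something with over 40 N, if the wrist force passes 120 N, or if a joint passes its speed limit or range.

ROBOT

A 7-joint arm with a two-finger parallel gripper is mounted at the origin on the work surface. World frame = base frame: x ahead of the robot, y to its left, z up, the work surface at z = 0. Lengths are in m, angles in degrees, forces in N, time in s.
With the tool pointing down it reaches from about 0.4 to 0.85 m from the base axis. Payload 10.4 kg.
Tool frame: the origin (TCP) lies on the centre line of the jaws, within the pads' length; the fingertips stand ctrl.tip_extent ahead of it and the grasp point (between the pads) lies 11 mm behind it (ctrl.tip_extent is the distance from the TCP to the fingertips, in m); z points along the fingers, y is the line along which they close (so a half turn about z gives the same grasp; the last joint's range is limited). The gripper opens to 85 mm and grips with 20 to 120 N. Pads are 22 mm wide; open, the fingers measure 114 mm over their backs; the gripper's body (76 mm by 85 mm) begins 54 mm behind the grasp point. The pads swing forward as they close: fully open they stand 13 mm farther back than shut.
Start: joints at [-74.232, 19.034, -3.707, 83.658, 1.238, 77.344, -5.071], TCP at [0.183, 0.598, 0.239] pointing down, gripper open.
Joint ranges: [-148.97, 148.97], [-28.65, 121.19], [-84.17, 76.75], [9.2, 138.47], [-72.65, 252.65], [3.7, 117.97], [-149.18, 149.18]. Speed limits (degrees/s): [127.2, 127.2, 159.86, 159.86, 180, 180, 180].

INTERFACE

Orientations are given as [roll, pitch, yaw] about the fixed x, y, z axes, in that order (R = Rz(yaw) Ry(pitch) Rx(roll)).
In Python, from rig import ctrl gives the robot as it stands.
- The arm moves only by the tool play_rows, never from a script. Its argument "motion" is a list of rows, each a list of 3 entries, a list of its own where there are three numbers: the shift along the tool's x, y, z each as a share of 50 mm, from -1 to 1, then the turn, a rotation vector about the tool's x, y, z each as a share of 0.08 rad, from -1 to 1, then the closure, from -1 (fully open) to 1 (shut). A call has 1 to 5 rows; each row shifts and turns the commanded pose from where the row before left it, along the tool's axes as they then stand; what a row does not reach is not made up. A row lasts 1/8 s, in which the tool goes at most 62.5 mm and 10.7 degrees, less where a joint would pass 70% of its speed; a pose out of reach is approached as far as the arm can. A call with a number of a shift or a turn outside -1 to 1 is refused whole. A call with a gripper value outside its range is refused whole. The fingers move at their own pace and stop on an object; the grip force is fixed at half the most. Time passes only in rows, so rows that do not move let the fingers close. It gives the time, the measured TCP pose, the force, the opening and the grip force at its end, in the units of the state.
- ctrl.get_state(): the state, without advancing time (a new reading comes with each control period).
- ctrl.camera(name): name is "side" or "top" or "wrist"; returns a dict with "image" (384x512x3 uint8, red, green, blue), "fx", "fy", "cx", "cy" (pixels), "origin" and "rotation" of the camera in the world. Camera axes: x right, y down, z forward; pixel columns grow to the right and rows downward; lengths in m; the calibration is good to about 2 mm. A picture is of the moment at which its call begins. There is no depth.
- ctrl.close_job(): hands the job in; it is judged then, once.
The state is a dict: "t": time; "joints": joint angles; "dq": joint speeds; "joint_torque": joint torques, N m; "position": TCP position; "tcp_rot": TCP orientation; "force": force on the tool from outside, world axes, zero at the start; "torque": the same for the moment, N m; "opening": finger opening in m; "finger_force": force on a finger pad.
Only numpy, scipy, OpenCV 4.12 (cv2) and the standard library are available. Lean on these libraries where they do the work, as an engineer would, in place of code of your own. Each camera call takes 0.05 s, during which the arm holds its last target. There are 200 camera calls.

## Working session

There is one attempt and no reset: what is moved stays moved. The work goes in short steps, Python scripts to look and compute and a tool call to move; the robot and the scene stay as the last step left them, time stands still between calls to the robot, and variables do not carry over. Pictures are saved under pics/ and viewed, at most 10 in all, crops included, and the job is handed in when it is done.

Besides the shell and the picture viewer there is one more tool, called after "Request:" in YAML: its name, and indented under it one key for each argument. play_rows: Moves the arm, as the interface text tells. Shift numbers are shares of 50 mm and turn numbers shares of 0.08 rad, none past 1 either way. Its arguments: {"type":"object","properties":{"motion":{"type":"array","items":{"type":"array"}}},"required":["motion"]}

```bash
mkdir -p pics; python3 - <<'E'
from rig import ctrl
import cv2,numpy as np
print(ctrl.tip_extent); s=ctrl.get_state(); print(s)
for n in("top","side"):
    c=ctrl.camera(n); cv2.imwrite(f"pics/{n}0.png",c["image"][:,:,::-1]); print(n,c["fx"],c["fy"],c["cx"],c["cy"],np.round(c["origin"],4).tolist(),np.round(c["rotation"],4).tolist())
a=[cv2.imread(f"pics/{n}0.png") for n in("top","side")]
E
```

```text
0.008
{'t': 0.0, 'joints': array([-74.23021033,  19.07274608,  -3.70699058,  83.70522975,
         1.23676677,  77.34119365,  -5.07183714]), 'dq': array([-0.06361395, -0.01477111, -0.00710025,  0.04625741,  0.01715603,
       -0.020655  ,  0.08879   ]), 'joint_torque': array([-4.10475222e-04, -6.25444365e+01,  4.86177730e-02, -3.91607666e+01,
        1.60815421e-02,  9.59867612e-03, -8.18061096e-06]), 'position': array([0.18330431, 0.59715216, 0.23851395]), 'tcp_rot': array([-1.79920687e+02,  2.77332049e-03,  1.62935134e+02]), 'force': array([ 0.35301266, -0.57291687,  0.1837824 ]), 'torque': array([-0.01154479, -0.01085865,  0.00200745]), 'finger_force': 0.0, 'opening': 0.08570101689011476}
top 470.4893581054194 470.4893581054194 257.88792451799776 195.6349234835811 [0.4512, 0.0098, 1.1766] [-174.9855, 0.1825, -89.6194]
side 386.99778190495124 386.99778190495124 254.2067477280913 188.7387075980004 [0.3499, -0.5854, 0.8528] [-140.2004, -0.8358, -16.9475]
```

View pics/top0.png

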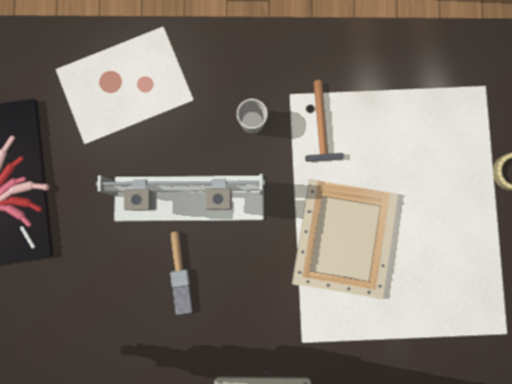

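View pics/side0.png

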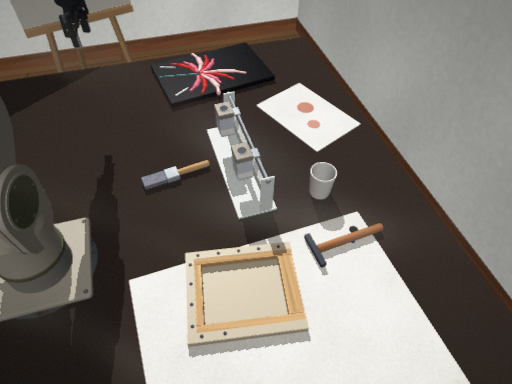

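The top view shows the stand: tins near (136,199) and (217,199), canvas centred near (346,239), cup (252,116), hammer (321,120) and brush (180,272). I'll enlarge the stand and the canvas.

```bash
cat > h.py <<'E'
import numpy as np
from scipy.spatial.transform import Rotation as R
def ray(c,u,v,z):
    M=R.from_euler('xyz',c["rotation"],degrees=True).as_matrix()
    d=M@np.array([(u-c["cx"])/c["fx"],(v-c["cy"])/c["fy"],1]); o=np.array(c["origin"])
    return o+d*(z-o[2])/d[2]
E
python3 - <<'E'
import cv2,numpy as np
i=cv2.imread("pics/top0.png")
a=cv2.resize(i[165:230,90:275],None,fx=4.3,fy=4.3,interpolation=cv2.INTER_CUBIC)
b=cv2.resize(i[170:310,280:410],None,fx=2.2,fy=2.2,interpolation=cv2.INTER_CUBIC)
o=np.zeros((a.shape[0]+b.shape[0],max(a.shape[1],b.shape[1]),3),np.uint8)
o[:a.shape[0],:a.shape[1]]=a;o[a.shape[0]:,:b.shape[1]]=b;print(a.shape,b.shape)
cv2.imwrite("pics/crop1.png",o)
E
```

```text
(280, 796, 3) (308, 286, 3)
```

View pics/crop1.png

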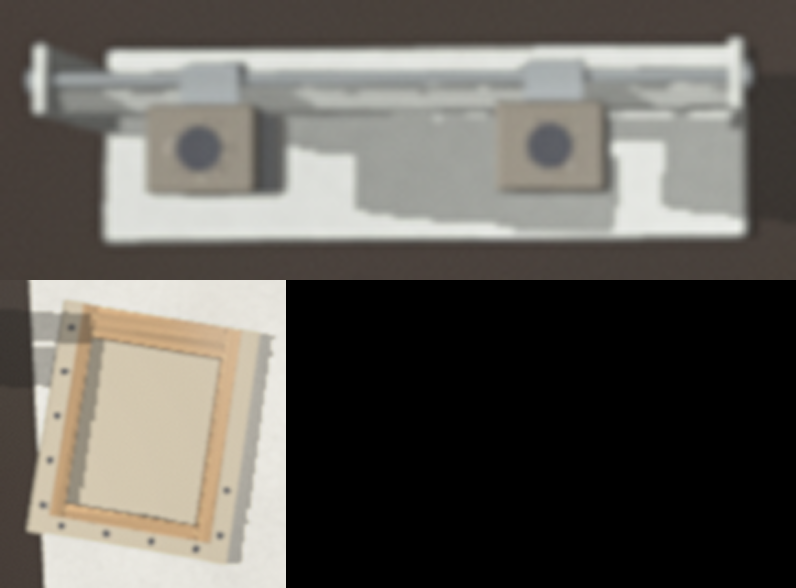

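The tin tops are centred at crop (199.5,148) and (551,145.5). The rail runs from (47,79) to (742,73), and the canvas corners are at (67,302), (272,335), (240,562) and (27,530).

```bash
python3 - <<'E'
from rig import ctrl
from h import *
c=ctrl.camera("top")
f=lambda x,y,z:np.round(ray(c,90-.5+(x+.5)/4.3,165-.5+(y+.5)/4.3,z),4)
g=lambda x,y:ray(c,280-.5+x/2.2,170-.5+(y-280)/2.2,.018)
print(*[f(*p) for p in[(199.5,148,.155),(551,145.5,.155),(47,79,.13),(742,73,.13),(147,148,.155),(252,148,.155),(103,240,.008),(747,236,.008)]],sep="\n")
print(np.mean([g(*p) for p in[(67,302),(272,335),(240,562),(27,530)]],0), *[g(*p) for p in[(67,302),(272,335),(240,562),(27,530)]])
s=ctrl.get_state();print(s["position"],s["tcp_rot"])
E
```

```text
[0.5317 0.2793 0.155 ]
[0.5341 0.101  0.155 ]
[0.5692 0.3665 0.13  ]
[0.5746 0.0043 0.13  ]
[0.5315 0.3059 0.155 ]
[0.5318 0.2526 0.155 ]
[0.4896 0.3723 0.008 ]
[4.943e-01 3.000e-04 8.000e-03]
[ 0.44950348 -0.20830509  0.018     ] [ 0.59378936 -0.11464001  0.018     ] [ 0.55792021 -0.34461341  0.018     ] [ 0.30655624 -0.30429308  0.018     ] [ 0.33974811 -0.06967388  0.018     ]
[0.18330457 0.59722634 0.23869257] [-1.79936116e+02  2.92637127e-03  1.62937302e+02]
```

The separation (178 mm) and tin width (53 mm) agree with the given sizes, and the stand's yaw is about 0.85°. Now I'll turn the tool and go above the left tin.

Request:
play_rows:
  motion:
    - [[0, 0, 0], [0, 0, -0.977], -1]
    - [[0, 0, 0], [0, 0, -0.977], -1]
    - [[0, 0, 0], [0, 0, -0.977], -1]
    - [[0, 0, 0], [0, 0, -0.977], -1]
    - [[0, 0, 0], [0, 0, 0], -1]

```text
t: 0.78
position: [0.1834, 0.5974, 0.239]
tcp_rot: [-180.0, -0.0, -179.2]
force: [-0.5, -0.2, -0.9]
opening: 0.0851
finger_force: 0.0
```

Request:
play_rows:
  motion:
    - [[-0.689, -0.646, 0], [0, 0, 0], -1]
    - [[-0.689, -0.646, 0], [0, 0, 0], -1]
    - [[-0.689, -0.646, 0], [0, 0, 0], -1]
    - [[-0.689, -0.646, 0], [0, 0, 0], -1]
    - [[-0.689, -0.646, 0], [0, 0, 0], -1]

```text
t: 1.4
position: [0.359, 0.4374, 0.2393]
tcp_rot: [180.0, -0.0, -179.3]
force: [0.7, 0.6, 0.2]
opening: 0.0853
finger_force: 0.0
```

Request:
play_rows:
  motion:
    - [[-0.689, -0.646, 0], [0, 0, 0], -1]
    - [[-0.689, -0.646, 0], [0, 0, 0], -1]
    - [[-0.689, -0.646, 0], [0, 0, 0], -1]
    - [[-0.689, -0.646, 0], [0, 0, 0], -1]
    - [[-0.689, -0.646, 0], [0, 0, 0], -1]

```text
t: 2.02
position: [0.5336, 0.2786, 0.2393]
tcp_rot: [180.0, 0.0, -179.3]
force: [0.1, 1.1, -0.7]
opening: 0.0851
finger_force: 0.0
```

Request:
play_rows:
  motion:
    - [[0, 0, 0], [0, 0, 0], -1]
    - [[0, 0, 0], [0, 0, 0], -1]
    - [[0, 0, 0], [0, 0, 0], -1]

```text
t: 2.4
position: [0.5317, 0.2809, 0.2393]
tcp_rot: [180.0, -0.0, -179.1]
force: [-0.9, -0.0, 0.7]
opening: 0.0853
finger_force: 0.0
```

```bash
python3 - <<'E'
from rig import ctrl
import cv2,numpy as np
c=ctrl.camera("wrist");cv2.imwrite("pics/w1.png",c["image"][:,:,::-1]);print({k:v for k,v in c.items() if k!="image"})
s=ctrl.get_state();print(s["position"],s["tcp_rot"],s["force"],s["t"])
E
```

```text
{'fx': 315.83401741400155, 'fy': 315.83401741400155, 'cx': 257.93599220388006, 'cy': 196.9441990689267, 'origin': array([0.46280312, 0.28010502, 0.37368489]), 'rotation': array([1.64313937e+02, 3.22207816e-02, 9.09740272e+01])}
[0.53178868 0.28087691 0.23936545] [ 1.79971128e+02 -1.24898278e-02 -1.79059394e+02] [0.02173877 1.08622542 0.14474986] 2.45
```

View pics/w1.png

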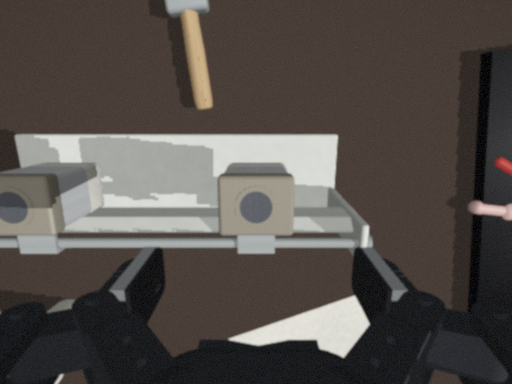

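The wrist view shows the left tin's top face from (219,174) to (294,234), with the rail level in the image, so the yaw is right. Checking the tin's centre from here.

```bash
python3 - <<'E'
from rig import ctrl
from h import *
c=ctrl.camera("wrist")
for p in[(219.5,174),(294,174),(293.5,234),(220,234),(256.7,204)]:print(np.round(ray(c,*p,.155),4))
for p in[(12,207)]:print(np.round(ray(c,*p,.155),4))
for p in[(0,243),(360,243)]:print(np.round(ray(c,*p,.13),4))
print(ctrl.get_state()["position"])
E
```

```text
[0.508  0.2535 0.155 ]
[0.5071 0.3061 0.155 ]
[0.5525 0.3079 0.155 ]
[0.5534 0.2532 0.155 ]
[0.5296 0.2801 0.155 ]
[0.535  0.1025 0.155 ]
[0.5751 0.066  0.13  ]
[0.5698 0.367  0.13  ]
[0.53191685 0.28071968 0.23939974]
```

The tin centre is at about (0.531, 0.280), and the tool is within 1 mm of it. Descending and gripping.

Request:
play_rows:
  motion:
    - [[0.02, -0.01, 0.6], [0, 0, 0], -1]
    - [[0, 0, 0.6], [0, 0, 0], -1]
    - [[0, 0, 0.6], [0, 0, 0], -1]
    - [[0, 0, 0.4], [0, 0, 0], -1]
    - [[0, 0, 0.26], [0, 0, 0], -1]

```text
t: 3.12
position: [0.531, 0.2796, 0.1154]
tcp_rot: [-180.0, -0.0, -179.1]
force: [0.3, -0.0, 0.4]
opening: 0.0853
finger_force: 0.0
```

Request:
play_rows:
  motion:
    - [[0, 0, 0], [0, 0, 0], -1]
    - [[0, 0, 0], [0, 0, 0], 0]
    - [[0, 0, 0], [0, 0, 0], 0.2]
    - [[0, 0, 0], [0, 0, 0], 1]
    - [[0, 0, 0], [0, 0, 0], 1]

```text
t: 3.75
position: [0.5321, 0.2794, 0.1174]
tcp_rot: [179.9, 0.1, -179.1]
force: [-0.9, -1.2, 7.1]
opening: 0.0532
finger_force: 62.6
```

Request:
play_rows:
  motion:
    - [[0, 0, 0], [0, 0, 0], 1]
    - [[0, 0, 0], [0, 0, 0], 1]
    - [[0, 0, 0], [0, 0, 0], 1]

```text
t: 4.12
position: [0.5321, 0.2794, 0.1174]
tcp_rot: [179.9, 0.1, -179.1]
force: [-2.4, -1.4, 6.5]
opening: 0.0533
finger_force: 62.6
```

Request:
play_rows:
  motion:
    - [[0, 0, -0.2], [0, 0, 0], 1]
    - [[0, 0, -0.25], [0, 0, 0], 1]
    - [[0, 0, -0.25], [0, 0, 0], 1]
    - [[0, 0, -0.1], [0, 0, 0], 1]
    - [[0, 0, 0], [0, 0, 0], 1]

```text
t: 4.75
position: [0.5317, 0.2793, 0.1566]
tcp_rot: [180.0, 0.0, -179.1]
force: [0.1, 0.5, -6.2]
opening: 0.0534
finger_force: 66.5
```

Request:
play_rows:
  motion:
    - [[0, 0, 0], [0, 0, 0], 1]
    - [[0, 0, 0], [0, 0, 0], 1]
    - [[0, 0, 0], [0, 0, 0], 1]

```text
t: 5.12
position: [0.5315, 0.2791, 0.156]
tcp_rot: [-180.0, -0.0, -179.2]
force: [-0.2, -0.6, -4.8]
opening: 0.0535
finger_force: 66.5
```

```bash
python3 - <<'E'
from rig import ctrl
import cv2
for i in range(4):
    c=ctrl.camera("side");s=ctrl.get_state();print(s["force"],s["torque"],s["position"])
cv2.imwrite("pics/s2.png",cv2.resize(c["image"][70:230,140:340,::-1],None,fx=3.5,fy=3.5,interpolation=cv2.INTER_CUBIC))
E
```

```text
[-0.14040764  0.43370767 -4.87135978] [ 0.0133752  -0.00792043  0.00783834] [0.53155544 0.27909215 0.15610089]
[ 1.17739291 -0.2907918  -5.71293226] [ 0.01677448  0.02871516 -0.04245717] [0.53158806 0.2791169  0.15616154]
[ 0.17308812  0.29940841 -3.95138573] [-0.01692411  0.04061702 -0.00571294] [0.53160134 0.27913978 0.15621764]
[ 0.2285309   0.5120299  -6.07316181] [0.01015843 0.01526308 0.01487639] [0.53162598 0.27912766 0.15625201]
```

View pics/s2.png

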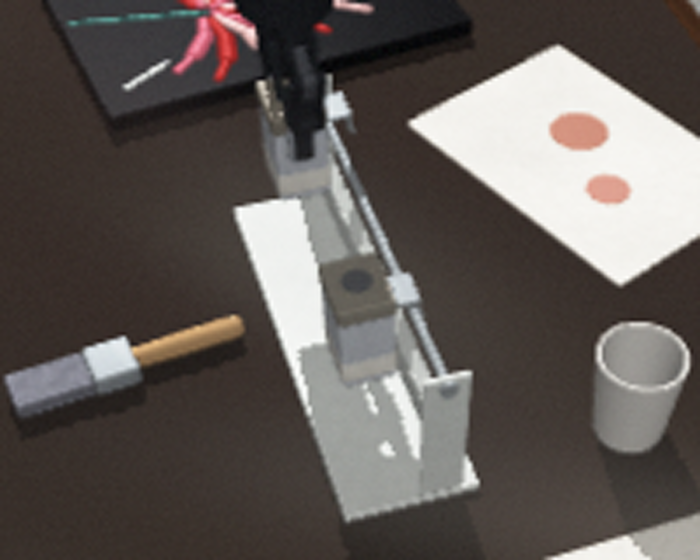

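The left tin weighs about 5.2 N (0.53 kg), so it must be the heavier. The picture shows it clear of the rail, its hook above it at (340,110), with the right tin still hanging. I'll hang it back.

Request:
play_rows:
  motion:
    - [[-0.01, 0, 0.15], [0, 0, 0], 1]
    - [[0, 0, 0.15], [0, 0, 0], 1]
    - [[0, 0, 0.15], [0, 0, 0], 1]
    - [[0, 0, 0.15], [0, 0, 0], 1]
    - [[0, 0, 0.1], [0, 0, 0], 1]

```text
t: 5.95
position: [0.5321, 0.279, 0.1206]
tcp_rot: [-180.0, -0.0, -179.2]
force: [-0.5, 0.0, -3.9]
opening: 0.0533
finger_force: 68.9
```

Request:
play_rows:
  motion:
    - [[0, 0, 0.06], [0, 0, 0], 1]
    - [[0, 0, 0.02], [0, 0, 0], 1]
    - [[0, 0, 0], [0, 0, 0], 1]
    - [[0, 0, 0], [0, 0, 0], 1]

```text
t: 6.45
position: [0.5322, 0.2792, 0.1176]
tcp_rot: [180.0, 0.0, -179.2]
force: [-3.5, -1.6, 0.7]
opening: 0.0533
finger_force: 69.2
```

Request:
play_rows:
  motion:
    - [[0, 0, 0], [0, 0, 0], 0.2]
    - [[0, 0, 0], [0, 0, 0], -0.2]
    - [[0, 0, 0], [0, 0, 0], -1]
    - [[0, 0, 0], [0, 0, 0], -1]
    - [[0, 0, 0], [0, 0, 0], -1]

```text
t: 7.08
position: [0.5324, 0.2793, 0.1174]
tcp_rot: [180.0, 0.0, -179.1]
force: [-0.2, -0.6, -0.2]
opening: 0.0855
finger_force: 0.0
```

Request:
play_rows:
  motion:
    - [[0, 0, -0.4], [0, 0, 0], -1]
    - [[0, 0, -0.6], [0, 0, 0], -1]
    - [[0, 0, -0.6], [0, 0, 0], -1]
    - [[0, 0, -0.6], [0, 0, 0], -1]
    - [[0, 0, 0], [0, 0, 0], -1]

```text
t: 7.7
position: [0.5333, 0.2797, 0.23]
tcp_rot: [179.8, 0.2, -179.2]
force: [0.1, -0.1, 0.2]
opening: 0.0856
finger_force: 0.0
```

Request:
play_rows:
  motion:
    - [[-0.01, -0.8, 0], [0, 0, 0], -1]
    - [[-0.01, -0.9, 0], [0, 0, 0], -1]
    - [[-0.01, -0.9, 0], [0, 0, 0], -1]
    - [[0, -0.93, 0], [0, 0, 0], -1]
    - [[0, 0, 0], [0, 0, 0], -1]

```text
t: 8.32
position: [0.5364, 0.0982, 0.2268]
tcp_rot: [-179.9, -0.0, -179.5]
force: [0.1, 0.7, -0.4]
opening: 0.0854
finger_force: 0.0
```

```bash
python3 - <<'E'
from rig import ctrl
import cv2,numpy as np
c=ctrl.camera("wrist");cv2.imwrite("pics/w2.png",c["image"][:,:,::-1])
s=ctrl.get_state();print(s["position"],s["tcp_rot"],s["force"],s["t"])
E
```

```text
[0.53617781 0.1009982  0.22675486] [-1.79991272e+02 -2.50225677e-02 -1.79334274e+02] [0.19776502 0.65248396 0.20330886] 8.375
```

View pics/w2.png

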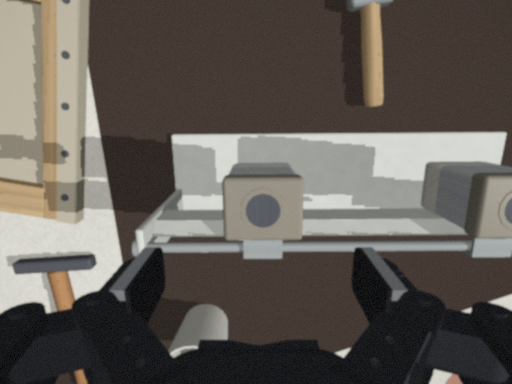

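The right tin's top face is centred at (263,207), and the left tin hangs on the rail again at the right edge.

```bash
python3 - <<'E'
from rig import ctrl
from h import *
c=ctrl.camera("wrist")
for p in[(223.5,176),(302.5,176),(301.5,239),(224,239),(263,207.5)]:print(np.round(ray(c,*p,.155),4))
for p in[(180,247.5),(465,246)]:print(np.round(ray(c,*p,.13),4))
s=ctrl.get_state();print(s["position"],s["tcp_rot"])
E
```

```text
[0.511  0.0779 0.155 ]
[0.5103 0.1305 0.155 ]
[0.5555 0.1321 0.155 ]
[0.5562 0.0775 0.155 ]
[0.5326 0.1046 0.155 ]
[0.5748 0.0395 0.13  ]
[0.5706 0.266  0.13  ]
[0.53603604 0.10271538 0.22669694] [ 1.79986235e+02 -3.75898536e-02 -1.79189102e+02]
```

Request:
play_rows:
  motion:
    - [[0.04, 0, 0.5], [0, 0, 0], -1]
    - [[0, 0, 0.6], [0, 0, 0], -1]
    - [[0, 0, 0.5], [0, 0, 0], -1]
    - [[0, 0, 0.4], [0, 0, 0], -1]
    - [[0, 0, 0.2], [0, 0, 0], -1]

```text
t: 9.05
position: [0.5335, 0.104, 0.1158]
tcp_rot: [-180.0, -0.1, -179.0]
force: [0.4, -1.3, -0.1]
opening: 0.0851
finger_force: 0.0
```

Request:
play_rows:
  motion:
    - [[0, 0, 0], [0, 0, 0], -1]
    - [[0, 0, 0], [0, 0, 0], 0]
    - [[0, 0, 0], [0, 0, 0], 0.2]
    - [[0, 0, 0], [0, 0, 0], 1]
    - [[0, 0, 0], [0, 0, 0], 1]

```text
t: 9.68
position: [0.5347, 0.1028, 0.1183]
tcp_rot: [180.0, 0.1, -179.1]
force: [-1.9, -0.5, 6.1]
opening: 0.0533
finger_force: 61.8
```

Request:
play_rows:
  motion:
    - [[0, 0, 0], [0, 0, 0], 1]
    - [[0, 0, 0], [0, 0, 0], 1]
    - [[0, 0, 0], [0, 0, 0], 1]

```text
t: 10.05
position: [0.5347, 0.1028, 0.1183]
tcp_rot: [180.0, 0.1, -179.1]
force: [-2.4, -0.2, 6.8]
opening: 0.0533
finger_force: 61.8
```

Request:
play_rows:
  motion:
    - [[0, 0, -0.2], [0, 0, 0], 1]
    - [[0, 0, -0.25], [0, 0, 0], 1]
    - [[0, 0, -0.25], [0, 0, 0], 1]
    - [[0, 0, -0.1], [0, 0, 0], 1]
    - [[0, 0, 0], [0, 0, 0], 1]

```text
t: 10.68
position: [0.5344, 0.1028, 0.1577]
tcp_rot: [180.0, 0.0, -179.1]
force: [-0.4, -0.6, 0.0]
opening: 0.0533
finger_force: 64.3
```

Request:
play_rows:
  motion:
    - [[0, 0, 0], [0, 0, 0], 1]
    - [[0, 0, 0], [0, 0, 0], 1]
    - [[0, 0, 0], [0, 0, 0], 1]
    - [[0, 0, 0], [0, 0, 0], 1]
    - [[0, 0, 0], [0, 0, 0], 1]

```text
t: 11.3
position: [0.5342, 0.1027, 0.1573]
tcp_rot: [180.0, -0.0, -179.1]
force: [1.1, 0.0, -0.5]
opening: 0.0535
finger_force: 64.3
```

```bash
python3 - <<'E'
from rig import ctrl
import cv2
for i in range(4):
    c=ctrl.camera("side");s=ctrl.get_state();print(s["force"],s["position"])
cv2.imwrite("pics/s3.png",cv2.resize(c["image"][70:230,140:340,::-1],None,fx=3.5,fy=3.5,interpolation=cv2.INTER_CUBIC))
E
```

```text
[ 0.26821018  0.5892842  -1.21080698] [0.53426033 0.10268536 0.15728649]
[-0.27961644  0.04440013 -1.03799751] [0.53425577 0.10268492 0.15728817]
[ 0.22468302 -0.10597953 -1.73625807] [0.53427021 0.10270462 0.15731087]
[ 0.47156885  0.52933113 -1.34054732] [0.53426565 0.10267407 0.15731363]
```

View pics/s3.png

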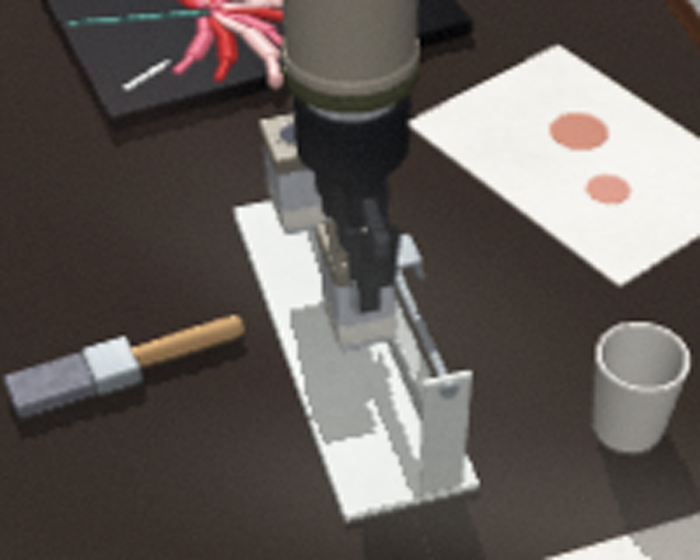

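The right tin weighs about 1.3 N, so it's the lighter. The picture shows it clear of the rail while the heavy one hangs. I'll hang it back.

Request:
play_rows:
  motion:
    - [[-0.01, 0, 0.15], [0, 0, 0], 1]
    - [[0, 0, 0.15], [0, 0, 0], 1]
    - [[0, 0, 0.15], [0, 0, 0], 1]
    - [[0, 0, 0.15], [0, 0, 0], 1]
    - [[0, 0, 0.1], [0, 0, 0], 1]

```text
t: 12.12
position: [0.5348, 0.1026, 0.1217]
tcp_rot: [-180.0, -0.0, -179.2]
force: [-0.6, 0.2, -0.1]
opening: 0.0533
finger_force: 65.8
```

Request:
play_rows:
  motion:
    - [[0, 0, 0.06], [0, 0, 0], 1]
    - [[0, 0, 0.02], [0, 0, 0], 1]
    - [[0, 0, 0], [0, 0, 0], 1]
    - [[0, 0, 0], [0, 0, 0], 1]

```text
t: 12.62
position: [0.5348, 0.1027, 0.1184]
tcp_rot: [180.0, 0.0, -179.2]
force: [-1.5, -1.3, 0.0]
opening: 0.0535
finger_force: 65.9
```

Request:
play_rows:
  motion:
    - [[0, 0, 0], [0, 0, 0], 0.2]
    - [[0, 0, 0], [0, 0, 0], -0.2]
    - [[0, 0, 0], [0, 0, 0], -1]
    - [[0, 0, 0], [0, 0, 0], -1]
    - [[0, 0, 0], [0, 0, 0], -1]

```text
t: 13.25
position: [0.5348, 0.1028, 0.1183]
tcp_rot: [180.0, 0.0, -179.1]
force: [-0.3, -0.3, 0.1]
opening: 0.0852
finger_force: 0.0
```

Request:
play_rows:
  motion:
    - [[0, 0, -0.4], [0, 0, 0], -1]
    - [[0, 0, -0.6], [0, 0, 0], -1]
    - [[0, 0, -0.6], [0, 0, 0], -1]
    - [[0, 0, -0.6], [0, 0, 0], -1]
    - [[0, 0, 0], [0, 0, 0], -1]

```text
t: 13.88
position: [0.5359, 0.1029, 0.2306]
tcp_rot: [179.9, 0.2, -179.2]
force: [-0.9, -0.0, -0.4]
opening: 0.0855
finger_force: 0.0
```

Request:
play_rows:
  motion:
    - [[0, 0.8, 0], [0, 0, 0], -1]
    - [[0, 0.9, 0], [0, 0, 0], -1]
    - [[0, 0.9, 0], [0, 0, 0], -1]
    - [[0, 0.93, 0], [0, 0, 0], -1]
    - [[0, 0, 0], [0, 0, 0], -1]

```text
t: 14.5
position: [0.5303, 0.2835, 0.2266]
tcp_rot: [180.0, -0.1, -178.8]
force: [0.1, -1.0, -0.7]
opening: 0.0854
finger_force: 0.0
```

Request:
play_rows:
  motion:
    - [[0, 0, 0], [0, 0, 0], -1]
    - [[0, 0, 0], [0, 0, 0], -1]

```text
t: 14.75
position: [0.5325, 0.2777, 0.2281]
tcp_rot: [-180.0, -0.0, -179.3]
force: [-0.5, -0.7, -1.1]
opening: 0.0856
finger_force: 0.0
```

```bash
python3 - <<'E'
from rig import ctrl
import cv2,numpy as np
c=ctrl.camera("wrist");cv2.imwrite("pics/w3.png",c["image"][:,:,::-1])
s=ctrl.get_state();print(s["position"],s["tcp_rot"],s["force"],s["t"])
E
```

```text
[0.53249707 0.27781996 0.2282705 ] [-1.79985946e+02  5.41020615e-03 -1.79255010e+02] [ 0.61139227 -0.39556754 -0.12552576] 14.8
```

View pics/w3.png

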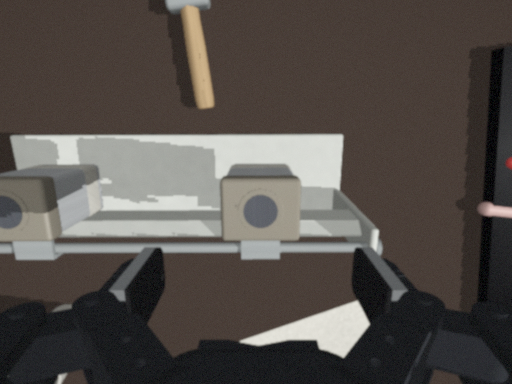

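Both tins hang on the rail, with the heavy one centred at (260,208) between the jaws. I'll grip it and lift.

Request:
play_rows:
  motion:
    - [[0, 0.02, 0.5], [0, 0, 0], -1]
    - [[0, 0, 0.6], [0, 0, 0], -1]
    - [[0, 0, 0.5], [0, 0, 0], -1]
    - [[0, 0, 0.44], [0, 0, 0], -1]
    - [[0, 0, 0.2], [0, 0, 0], -1]

```text
t: 15.42
position: [0.5319, 0.2791, 0.1153]
tcp_rot: [-180.0, -0.1, -179.2]
force: [0.9, -0.7, 0.5]
opening: 0.0851
finger_force: 0.0
```

Request:
play_rows:
  motion:
    - [[0, 0, 0], [0, 0, 0], -1]
    - [[0, 0, 0], [0, 0, 0], 0]
    - [[0, 0, 0], [0, 0, 0], 0.2]
    - [[0, 0, 0], [0, 0, 0], 1]
    - [[0, 0, 0], [0, 0, 0], 1]

```text
t: 16.05
position: [0.5325, 0.2801, 0.1175]
tcp_rot: [180.0, 0.1, -179.1]
force: [-2.5, -2.2, 5.7]
opening: 0.0535
finger_force: 62.4
```

Request:
play_rows:
  motion:
    - [[0, 0, 0], [0, 0, 0], 1]
    - [[0, 0, 0], [0, 0, 0], 1]
    - [[0, 0, 0], [0, 0, 0], 1]

```text
t: 16.42
position: [0.5325, 0.2801, 0.1174]
tcp_rot: [180.0, 0.1, -179.1]
force: [-1.7, -3.0, 5.9]
opening: 0.0537
finger_force: 62.4
```

Request:
play_rows:
  motion:
    - [[0, 0, -0.2], [0, 0, 0], 1]
    - [[0, 0, -0.25], [0, 0, 0], 1]
    - [[0, 0, -0.25], [0, 0, 0], 1]
    - [[0, 0, -0.1], [0, 0, 0], 1]
    - [[0, 0, 0], [0, 0, 0], 1]

```text
t: 17.05
position: [0.5322, 0.2803, 0.1567]
tcp_rot: [180.0, 0.0, -179.1]
force: [0.2, -0.8, -4.8]
opening: 0.0529
finger_force: 66.0
```

Request:
play_rows:
  motion:
    - [[0, 0, 0], [0, 0, 0], 1]
    - [[0, 0, 0], [0, 0, 0], 1]
    - [[0, 0, 0], [0, 0, 0], 1]
    - [[0, 0, 0], [0, 0, 0], 1]
    - [[0, 0, 0], [0, 0, 0], 1]

```text
t: 17.68
position: [0.5321, 0.2802, 0.1563]
tcp_rot: [180.0, -0.0, -179.1]
force: [0.0, 0.2, -5.1]
opening: 0.0535
finger_force: 66.0
```

Request:
play_rows:
  motion:
    - [[0, 0, -0.58], [0, 0, 0], 1]
    - [[0, 0, -0.58], [0, 0, 0], 1]
    - [[0.5, 0, 0], [0, 0, 0], 1]
    - [[0.7, 0, 0], [0, 0, 0], 1]
    - [[0.6, 0, 0], [0, 0, 0], 1]

```text
t: 18.3
position: [0.441, 0.2788, 0.2144]
tcp_rot: [180.0, 0.0, -179.1]
force: [0.6, 0.4, -5.2]
opening: 0.0533
finger_force: 66.2
```

Request:
play_rows:
  motion:
    - [[0, -0.3, 0], [0, 0, 0], 1]
    - [[0, -0.6, 0], [0, 0, 0], 1]
    - [[0, -0.7, 0], [0, 0, 0], 1]
    - [[0, -0.7, 0], [0, 0, 0], 1]
    - [[0, -0.7, 0], [0, 0, 0], 1]

```text
t: 18.92
position: [0.4448, 0.127, 0.2145]
tcp_rot: [180.0, 0.0, -179.2]
force: [0.6, -0.3, -5.4]
opening: 0.0534
finger_force: 66.1
```

Request:
play_rows:
  motion:
    - [[0, -0.7, 0], [0, 0, 0], 1]
    - [[0, -0.7, 0], [0, 0, 0], 1]
    - [[0, -0.7, 0], [0, 0, 0], 1]
    - [[0, -0.7, 0], [0, 0, 0], 1]
    - [[0, -0.7, 0], [0, 0, 0], 1]

```text
t: 19.55
position: [0.4471, -0.0481, 0.2146]
tcp_rot: [180.0, 0.0, -179.2]
force: [0.5, 0.3, -5.4]
opening: 0.0535
finger_force: 66.1
```

Request:
play_rows:
  motion:
    - [[0, -0.7, 0], [0, 0, 0], 1]
    - [[0, -0.7, 0], [0, 0, 0], 1]
    - [[0, -0.7, 0], [0, 0, 0], 1]
    - [[0, -0.7, 0], [0, 0, 0], 1]
    - [[0, -0.4, 0], [0, 0, 0], 1]

```text
t: 20.18
position: [0.4489, -0.209, 0.2146]
tcp_rot: [-180.0, 0.0, -179.3]
force: [-0.3, 0.6, -6.1]
opening: 0.0532
finger_force: 66.1
```

Request:
play_rows:
  motion:
    - [[0, 0, 0], [0, 0, 0], 1]
    - [[0, 0, 0], [0, 0, 0], 1]
    - [[0, 0, 0], [0, 0, 0], 1]
    - [[0, 0, 0], [0, 0, 0], 1]
    - [[0, 0, 0], [0, 0, 0], 1]

```text
t: 20.8
position: [0.4494, -0.2058, 0.2143]
tcp_rot: [180.0, 0.0, -179.1]
force: [-0.1, 0.2, -5.1]
opening: 0.0531
finger_force: 66.0
```

```bash
python3 - <<'E'
from rig import ctrl
import cv2
c=ctrl.camera("side");s=ctrl.get_state();print(s["force"],s["position"],s["tcp_rot"],s["dq"],s["opening"])
cv2.imwrite("pics/s4.png",c["image"][:,:,::-1])
E
```

```text
[ 0.6825442  -0.85810418 -5.83983829] [ 0.44939942 -0.20592849  0.21431112] [ 1.79992204e+02  7.86901053e-03 -1.79128344e+02] [ 0.05120702  0.05992476 -0.07354284 -0.0102121   0.04271374 -0.04196454
 -0.02452159] 0.05301446336120838
```

View pics/s4.png

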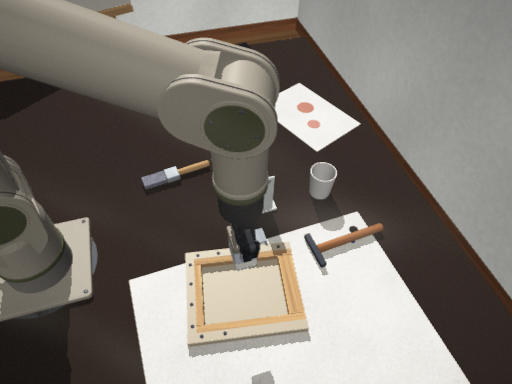

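The side view shows the tin held upright over the canvas near (248,245), with the cup, hammer and brush where they were. The pose is still and over the canvas middle, so I'm handing it in.

```bash
python3 -c "
from rig import ctrl
print(ctrl.close_job())"
```

```text
the job is handed in; nothing more can be done
None
```

The job is handed in, with no verdict returned: the heavier tin (left, about 5.2 N) is held still and upright about 15 cm above the middle of the canvas, and the lighter (about 1.3 N) was hung back on the rail and let go.

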